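# Close a laminator's gearbox and hold it shut

### The job

Put the drive gear on the square shaft of the open gearbox, hub up, fully down on the shoulder; then set the cover over it on the two dowels, the right way round, and press the halves together until flush all round. A spring inside pushes the cover off again, so do not let go: finish while still holding it pressed firmly home (about 10 to 20 N), ready for the screws, and leave the other things on the desk where they are.

Things in the scene. Friction and masses are not known exactly. Their poses are not given: they have to be found in the camera images.
- gearbox: Lower gearbox half, fixed: charcoal plastic casing on a steel plate 215 x 112 x 6 mm that reaches from x = -90 to +125 mm. Origin: on the desk under the casing's middle; x along its length towards the motor, z up. Flat joint face 140 (x) x 70 (y) mm, 30 mm above the desk. On it stand a shaft, two dowels, a switch and, at x = +16 mm, a pinion 16 mm across, 14 mm tall. Motor at x = 62 to 118, below the face.
- gear_seat (a point): Centre of the top of the shaft's round shoulder (20 mm across, 3 mm high), 33 mm above the desk, at the gearbox's x = -16, y = 0; axes as the gearbox. The seated gear's underside centre lies here. The steel shaft is 10 x 10 mm, sides parallel to x and y, its top 26 mm above this point; its last 5 mm taper to 6 mm square.
- big_dowel (a point): Foot of the thick steel dowel (10 mm across, 14 mm tall, tapered top) on the joint face, at the gearbox's x = -58, y = 0 mm, the end away from the motor.
- small_dowel (a point): Foot of the thin steel dowel (7 mm across, 14 mm tall, tapered top) on the joint face, at the gearbox's x = +58, y = 0 mm, the motor end.
- switch (a joint): White sprung plunger, 6 mm across, on a grey switch block 13 (x) x 22 (y) x 30 mm tall on the joint face at the gearbox's x = +32 mm. Value in m: 0 when free (tip 40 mm above the joint face), grows as it is pushed down. The closed cover's roof pushes it to 0.004; it then pushes up with about 6.4 N (3.2 N at 0). The cover weighs only 1.1 to 1.9 N.
- gear: Drive gear, grey plastic, 40 g, loose on the desk, wheel down: wheel 51 mm across its teeth, 10 mm thick; a square hub 24 x 24 mm rises from it to 30 mm above the underside. A square bore 11.5 mm wide, parallel to the hub's flats, runs right through (any quarter turn fits the shaft). Origin: centre of the underside; x, y square to the flats, z up. Take it by the flats, above the wheel.
- cover: Upper gearbox half, charcoal plastic, 140 g, open side down. Skirt 96 (x) x 64 (y), 18 mm high; on it a tower 36 mm wide (y), x = -36 to +46, top at 40 mm: grip it across its width. Inside, tower 30 mm wide, roof at 36 mm. An ear 6 mm thick at each end, with a dowel hole. Origin: centre of the underside; x to the slotted ear, z up. Closed: origin 30 mm above the gearbox's, axes alike.
- big_hole (a point): Centre of the round through hole (11.5 mm across, for the thick dowel) at the underside of the ear at the cover's x = -58 mm. The tower stands 12 mm in from the skirt at this end, 2 mm at the other; a grey disc 22 mm across on its roof, at x = -16 mm, marks the shaft's place.
- slot (a point): Centre of the through slot (10.5 mm in x by 8.5 mm in y, for the thin dowel) at the underside of the ear at the cover's x = +58 mm.
- screw_tray: Bystander: open steel tray 85 x 120 x 24 mm with a few screws, origin at the centre of its underside.
- screwdriver: Bystander: screwdriver, 190 mm long, lying on the desk.
- scissors: Bystander: scissors with white handles, about 165 mm long, lying flat.
- tape_roll: Bystander: roll of brown tape 90 mm across, 24 mm high, lying flat.
Mind the look-alikes: they are no part of the job. Of the things that look like the gear, take the one that is farthest to the robot's left at the start.

How it is judged:
On the way, in this order (a step that is already met when the one before it is completed fails the run):
1. the gear is seated on the shaft's shoulder, hub up (distance between gear and gear_seat below 0.0025 m and angle between gear's own z axis and vertical below 0.06 rad), for 0.2 s.
2. the cover is over both dowels, the right way round (distance between gear and gear_seat below 0.004 m and horizontal distance between big_hole and big_dowel below 0.0025 m and horizontal distance between slot and small_dowel below 0.0025 m and z of each of big_hole, slot in the frame of gearbox below 0.041 m), for 0.05 s.
At the end, for the whole second after the job is handed in: Robot holding: gear on the shoulder (3 mm, upright); both cover holes within 2.5 mm of their dowels' feet (flush, right way round, tilt < 0.03 rad); plunger in over 3 mm; cover still, pressing on the gearbox with over 7.5 N, fingers on it with over 4 N; bystanders moved under 20 mm (distance between gear and gear_seat below 0.003 m and angle between gear's own z axis and vertical below 0.06 rad and distance between big_hole and big_dowel below 0.0025 m and distance between slot and small_dowel below 0.0025 m and angle between cover's own z axis and vertical below 0.03 rad and value of joint switch above 0.003 m and contact force between cover and gearbox above 7.5 N and contact force between the fingers and cover above 4 N and linear speed of cover below 0.01 m/s and distance of each of screw_tray, screwdriver, scissors, tape_roll from where it was at the start of the episode below 0.02 m); the arm keeps its last pose, push and grip.
It fails at once if a bystander is knocked away (distance of any of screw_tray, screwdriver, scissors, tape_roll from where it was at the start of the episode above 0.02 m).
It also fails if it takes over 54 s, if anything falls off the work surface, if the arm or the gripper's body presses on something with over 40 N, if the wrist force passes 120 N, or if a joint passes its speed limit or range.

### The arm

A 6-joint arm with a two-finger parallel gripper is mounted at the origin on the work surface. World frame = base frame: x ahead of the robot, y to its left, z up, the work surface at z = 0. Lengths are in m, angles in rad, forces in N, time in s.
With the tool pointing down it reaches from about 0.35 to 0.975 m from the base axis. Payload 4.9 kg.
Tool frame: the origin (TCP) lies midway between the tips of the shut fingers; the grasp point (between the pads) lies 19 mm behind it; z points along the fingers, y is the line along which they close (so a half turn about z gives the same grasp; the last joint's range is limited). The gripper opens to 85 mm and grips with 20 to 120 N. Pads are 22 mm wide; open, the fingers measure 114 mm over their backs; the gripper's body (76 mm by 85 mm) begins 54 mm behind the grasp point. The pads swing forward as they close: fully open they stand 13 mm farther back than shut.
Start: joints at [1.016, 0.053, 1.613, -0, 1.476, -0.119], TCP at [0.264, 0.567, 0.231] pointing down, gripper open.
Joint ranges: [-3.01, 3.01], [-1.01, 2.22], [0.06, 2.58], [-1.02, 4.17], [0.09, 2.62], [-3.14, 3.14]. Speed limits (rad/s): [2.57, 2.57, 3.14, 3.14, 3.14, 3.14].

### API

Orientations are given as a unit quaternion [w, x, y, z].
In Python, from plant import manip gives the robot as it stands.
- The arm moves only by the tool carry_out, never from a script. Its argument "moves" is a list of rows, each a list of 7 numbers: the opening, from 0 (shut) to 1 (fully open), then the shift along the tool's x, y, z normalised to -1 to 1, where 1 is 0.4 m, then the turn, a rotation vector about the tool's x, y, z normalised to -1 to 1, where 1 is 0.5 rad. In form: [[grip, dx, dy, dz, rx, ry, rz], ...]. A call has 1 to 8 rows; each row is the pose to reach, as a shift and turn from the pose commanded when the call began, along the tool's axes at that moment; what a row does not reach only later rows make up. A row lasts 1/12 s, in which the tool goes at most 41.7 mm and 7.16 degrees, less where a joint would pass 70% of its speed; a pose out of reach is approached as far as the arm can. A call with a number of a shift or a turn outside -1 to 1 is refused whole. A call with a gripper value outside its range is refused whole. The fingers move at their own pace and stop on an object; the grip force is fixed at half the most. Time passes only in rows, so rows that repeat a pose let the fingers close. It gives the time, the measured TCP pose, the force and the opening at its end, in the units of the state.
- manip.state(): the state, without advancing time (a new reading comes with each control period).
- manip.grab_frame(name): name is "side" or "top" or "wrist"; returns the picture (480x640x3 uint8, red, green, blue); there is no depth.
- manip.camera_info(name): a dict with "intrinsics" (3x3 intrinsics, pixels), "extrinsics" (4x4, takes a point from world to camera coordinates). Camera axes: x right, y down, z forward; pixel columns grow to the right and rows downward; lengths in m; the calibration is good to about 2 mm. The wrist camera is an equidistant fisheye: a pixel r from the principal point sees the ray r / f radians off the axis. A picture is of the moment at which its call begins: read the wrist's pose just before it. camera_info takes no time and is no camera call; for the wrist camera it gives the pose at the moment of the call.
- manip.job_done(): hands the job in, once; it reports no verdict.
The state is a dict: "time": time; "joint_pos": joint angles; "joint_vel": joint speeds; "joint_efforts": joint torques, N m; "tool_pos": TCP position; "tool_rot": TCP orientation; "contact_force": force on the tool from outside, world axes, zero at the start; "ft_torque": the same for the moment, N m; "gripper_width": opening from 0.0 (shut) to 1.0 (fully open).
Only numpy, scipy, OpenCV 4.12 (cv2) and the standard library are available. Lean on these libraries where they do the work, as an engineer would, in place of code of your own. Each camera call takes 0.05 s, during which the arm holds its last target. There are 200 camera calls.

## Working session

There is one attempt and no reset: what is moved stays moved. The work goes in short steps, Python scripts to look and compute and a tool call to move; the robot and the scene stay as the last step left them, time stands still between calls to the robot, and variables do not carry over. Pictures are saved under pics/ and viewed, on a budget of 10 in all, crops included, one or two more only if the job needs it, and the job is handed in when it is done.

Besides the shell and the picture viewer there is one more tool, called after "Emit:" as a command line: name --pt "numbers of a row" for each row, then --argument value for the rest. carry_out: Moves the arm, as the interface text tells. Scaled input: -1 to 1 covers 0.4 m each way for a shift and 0.5 rad each way for a turn. Its arguments: {"type":"object","properties":{"moves":{"type":"array"}},"required":["moves"]}

```bash
mkdir -p pics; ls; python3 - <<'E'
from plant import manip
import cv2,numpy as np
s=manip.state();print(s)
for n in("top","side","wrist"):
    c=manip.camera_info(n);print(n,np.round(c["intrinsics"],1).tolist(),np.round(c["extrinsics"],4).tolist())
    cv2.imwrite(f"pics/{n}0.png",manip.grab_frame(n)[:,:,::-1])
E
```

```text
pics
{'time': 0.0, 'joint_pos': array([ 1.01599914e+00,  5.33744934e-02,  1.61427788e+00,  3.73798877e-07,
        1.47600357e+00, -1.19011810e-01]), 'joint_vel': array([ 0.00055773, -0.00031765,  0.00194122,  0.00086191,  0.00051177,
       -0.00078981]), 'joint_efforts': array([ 5.06423839e-04, -3.93667638e+01, -3.70183110e+01, -1.06988006e-05,
        6.79108649e-03,  5.22571554e-06]), 'tool_pos': array([0.26350533, 0.56605547, 0.23006171]), 'tool_rot': array([-3.41204156e-04,  2.16172523e-01,  9.76354636e-01, -9.73588590e-04]), 'contact_force': array([0.25927537, 1.19133899, 0.17595367]), 'ft_torque': array([ 0.00949919, -0.04959679,  0.0091963 ]), 'gripper_width': 1.0010962598737891}
top [[507.5, 0.0, 314.0], [0.0, 507.5, 240.4], [0.0, 0.0, 1.0]] [[-0.0192, -0.9998, -0.0113, 0.0059], [-0.998, 0.0198, -0.0601, 0.5345], [0.0603, 0.0101, -0.9981, 1.2069], [0.0, 0.0, 0.0, 1.0]]
side [[607.5, 0.0, 309.8], [0.0, 607.5, 238.6], [0.0, 0.0, 1.0]] [[0.8623, -0.5063, 0.0096, -0.4889], [-0.3315, -0.5786, -0.7452, 0.215], [0.3829, 0.6394, -0.6667, 1.2273], [0.0, 0.0, 0.0, 1.0]]
wrist [[371.6, 0.0, 322.6], [0.0, 371.6, 239.5], [0.0, 0.0, 1.0]] [[0.4226, 0.9063, -0.0037, -0.6231], [0.8644, -0.4018, 0.3023, -0.0388], [0.2725, -0.1309, -0.9532, 0.381], [0.0, 0.0, 0.0, 1.0]]
```

View pics/top0.png

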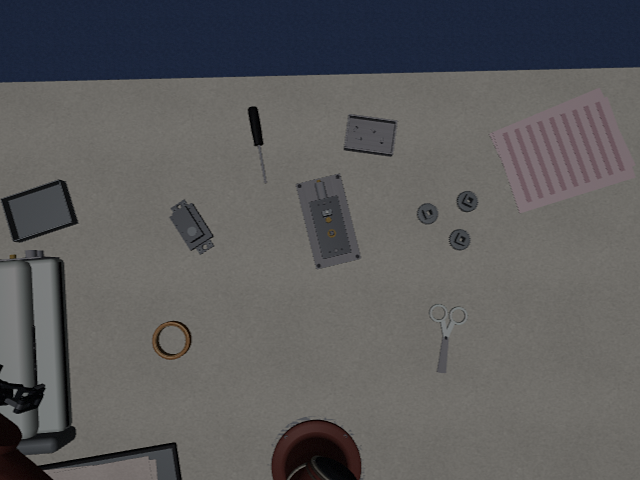

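View pics/side0.png

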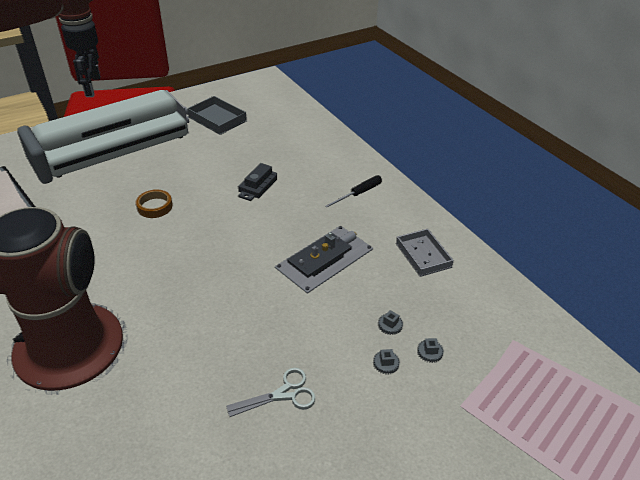

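The gear candidates in the top view are at (427,213), (467,201) and (459,240). The left-most, with the largest y, is (427,213). The cover is at (192,227), the gearbox at (328,222). Next is one close composite crop.

```bash
cat > h.py <<'E'
import numpy as np,cv2
from plant import manip
from scipy.spatial.transform import Rotation as R
def ray(n,px,z,info=None):
    c=info or manip.camera_info(n);K=np.array(c["intrinsics"]);E=np.array(c["extrinsics"])
    px=np.atleast_2d(np.array(px,float));d=np.c_[(px[:,0]-K[0,2])/K[0,0],(px[:,1]-K[1,2])/K[1,1],np.ones(len(px))]
    if n=="wrist":
        r=np.hypot(d[:,0],d[:,1])+1e-12;d=np.c_[d[:,:2]*(np.sin(r)/r)[:,None],np.cos(r)]
    o=-E[:3,:3].T@E[:3,3];w=d@E[:3,:3]
    return o+w*((z-o[2])/w[:,2])[:,None]
def proj(n,P,info=None):
    c=info or manip.camera_info(n);K=np.array(c["intrinsics"]);E=np.array(c["extrinsics"])
    q=np.atleast_2d(P)@E[:3,:3].T+E[:3,3]
    if n=="wrist":
        r=np.hypot(q[:,0],q[:,1])+1e-12;t=np.arctan2(r,q[:,2]);q=np.c_[q[:,:2]*(t/r)[:,None],np.ones(len(q))]
    else:q=q/q[:,2:]
    return q[:,:2]*K[0,0]+K[:2,2]
def tool_rot(yaw): # tool down; tool y axis at world angle yaw
    y=np.array([np.cos(yaw),np.sin(yaw),0]);z=np.array([0,0,-1.]);return np.c_[np.cross(y,z),y,z]
def st():
    s=manip.state();q=s["tool_rot"];Rm=R.from_quat(np.r_[q[1:],q[0]]).as_matrix()
    return s["time"],np.array(s["tool_pos"]),Rm,s
def plan(p,yaw):
    t,p0,R0,s=st();d=R0.T@(np.array(p)-p0)/.4
    best=min((R.from_matrix(R0.T@tool_rot(yaw+k*np.pi)).as_rotvec() for k in(0,1)),key=np.linalg.norm)
    return np.round(d,4).tolist(),np.round(best/.5,4).tolist()
E
python3 - <<'E'
import cv2,numpy as np
im=cv2.imread("pics/top0.png")
def c(u,v,w,h,s):return cv2.resize(im[v:v+h,u:u+w],None,fx=s,fy=s,interpolation=cv2.INTER_CUBIC)
a=c(160,190,64,75,4);b=c(290,170,75,105,5)[:,:];g=c(410,185,64,64,4)
o=np.zeros((556,640,3),np.uint8);o[:300,:256]=a;o[300:556,:256]=g;o[:525,260:635]=b
cv2.imwrite("pics/comp.png",cv2.convertScaleAbs(o,alpha=1.6))
E
```

```text
(no output)
```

View pics/comp.png

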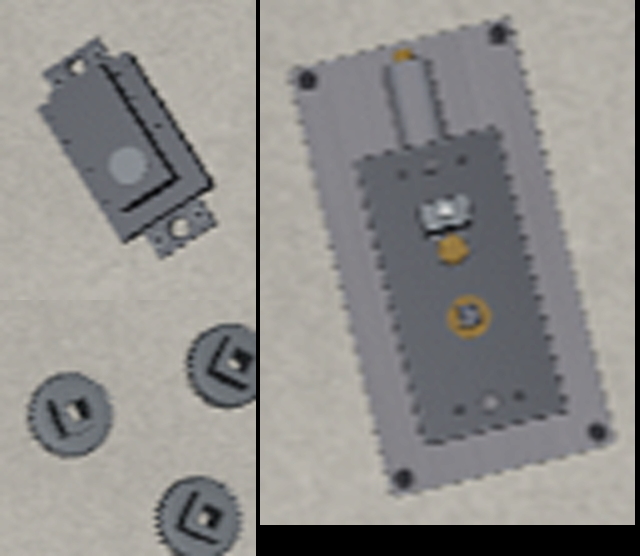

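Composite (numbers are composite pixels): the left gear is at (70,414) with its hub visible. On the cover, the slotted ear is at (78,66) and the big-hole ear at (181,228), with the disc near that end. On the gearbox, the shaft is at (469,316), the big dowel at (490,402) and the small dowel at (432,167), motor up.

```bash
python3 - <<'E'
from h import *
def u(c,ox,oy,s,cx=0,cy=0):
    c=np.array(c,float);return np.c_[(c[:,0]-cx+.5)/s-.5+ox,(c[:,1]-cy+.5)/s-.5+oy]
def show(n,P):
    print(n,np.round(P,4).tolist())
pl=ray("top",u([(290,73),(508,18),(613,440),(395,492)],290,170,5,260),.006)
c=pl.mean(0);ax=(pl[0]+pl[1]-pl[2]-pl[3])[:2];yaw=np.arctan2(ax[1],ax[0]);print("plate c",c,yaw,np.linalg.norm(ax)/2, "box origin",c[:2]-.0175*np.array([np.cos(yaw),np.sin(yaw)]))
fa=ray("top",u([(357,160),(497,128),(568,410),(425,442)],290,170,5,260),.030)
c=fa.mean(0);ax=(fa[0]+fa[1]-fa[2]-fa[3])[:2];print("face",c,np.arctan2(ax[1],ax[0]),np.linalg.norm(ax)/2)
d=ray("top",u([(490,402),(432,167)],290,170,5,260),.044);show("dowels",d);x=d[1]-d[0];print(np.linalg.norm(x),np.arctan2(x[1],x[0]),d.mean(0))
show("shaft",ray("top",u([(469,316)],290,170,5,260),.059))
h=ray("top",u([(181,228),(78,66)],160,190,4),.005);x=h[1]-h[0];show("holes",h);print(np.linalg.norm(x),np.arctan2(x[1],x[0]),h.mean(0))
show("disc",ray("top",u([(127,166)],160,190,4),.040))
show("gear wheel",ray("top",u([(70,414)],410,185,4,0,300),.010))
show("gear bore",ray("top",u([(77,410)],410,185,4,0,300),.030))
E
```

```text
plate c [ 0.58300537 -0.03908961  0.006     ] 0.22288909621007355 0.21184299766949627 box origin [ 0.56593827 -0.04295795]
face [ 0.56621955 -0.04331501  0.03      ] 0.21977725165150608 0.1389845955493184
dowels [[0.5093, -0.0552, 0.044], [0.621, -0.0302, 0.044]]
0.11448933660329946 0.2201267657963353 [ 0.5651677  -0.04267401  0.044     ]
shaft [[0.5489, -0.0458, 0.059]]
holes [[0.5254, 0.2616, 0.005], [0.6259, 0.3242, 0.005]]
0.1184346014040379 0.5568202961670279 [0.57563229 0.29292126 0.005     ]
disc [[0.561, 0.2856, 0.04]]
gear wheel [[0.5957, -0.2799, 0.01]]
gear bore [[0.5959, -0.2798, 0.03]]
```

```bash
python3 - <<'E'
from h import *
t,p,Rm,s=st();E=np.array(manip.camera_info("wrist")["extrinsics"])
o=-E[:3,:3].T@E[:3,3];print("cam in tool",Rm.T@(o-p),"axis",Rm.T@E[2,:3],"tool y yaw",np.arctan2(Rm[1,1],Rm[0,1]))
print(Rm.round(3).tolist())
print(plan([.57,-.23,.20],1.79))
E
```

```text
cam in tool [ 0.07785356 -0.00016704 -0.14242485] axis [-0.30255207 -0.00187973  0.95313101] tool y yaw 1.1349920118820753
[[-0.907, 0.422, -0.001], [0.422, 0.907, -0.001], [0.0, -0.002, -1.0]]
([-1.5347, -1.4809, 0.0779], [-0.003, -0.0014, -1.31])
```

Emit:
carry_out --pt "1 -0.07 -0.07 0 0 0 0" --pt "1 -0.14 -0.14 0 0 0 0" --pt "1 -0.21 -0.21 0 0 0 0" --pt "1 -0.29 -0.28 0 0 0 0" --pt "1 -0.36 -0.35 0 0 0 0" --pt "1 -0.43 -0.42 0 0 0 0" --pt "1 -0.5 -0.49 0 0 0 0"

```text
time: 0.73
tool_pos: [0.3624, 0.3026, 0.231]
tool_rot: [-0.0, 0.216, 0.976, -0.0]
contact_force: [0.6, 0.6, -0.0]
gripper_width: 0.998
```

Emit:
carry_out --pt "1 -0.07 -0.07 0 0 0 0" --pt "1 -0.14 -0.14 0 0 0 0" --pt "1 -0.21 -0.21 0 0 0 0" --pt "1 -0.29 -0.28 0 0 0 0" --pt "1 -0.36 -0.35 0 0 0 0" --pt "1 -0.43 -0.42 0 0 0 0" --pt "1 -0.5 -0.49 0 0 0 0"

```text
time: 1.32
tool_pos: [0.461, 0.0403, 0.2312]
tool_rot: [0.0, 0.216, 0.976, 0.0]
contact_force: [1.2, -0.4, -0.0]
gripper_width: 0.999
```

Emit:
carry_out --pt "1 -0.07 -0.07 0.01 0 0 -0.2" --pt "1 -0.14 -0.14 0.02 0 0 -0.4" --pt "1 -0.21 -0.21 0.03 0 0 -0.6" --pt "1 -0.29 -0.28 0.04 0 0 -0.8" --pt "1 -0.36 -0.35 0.05 0 0 -1" --pt "1 -0.43 -0.42 0.06 0 0 -1" --pt "1 -0.5 -0.49 0.07 0 0 -1" --pt "1 -0.5 -0.49 0.07 0 0 -1"

```text
time: 1.98
tool_pos: [0.5599, -0.2254, 0.2011]
tool_rot: [-0.001, -0.029, 1.0, -0.001]
contact_force: [-1.6, 1.8, -1.1]
gripper_width: 1.002
```

```bash
python3 - <<'E'
from h import *
import json
t,p,Rm,s=st();print(t,p,np.arctan2(Rm[1,1],Rm[0,1]))
i=manip.camera_info("wrist");im=manip.grab_frame("wrist")[:,:,::-1]
json.dump({k:np.array(v).tolist() for k,v in i.items() if k in("intrinsics","extrinsics")},open("w1.json","w"))
print(proj("wrist",[[.5958,-.28,.03],[.5504,-.0465,.059],[.5094,-.0552,.044],[.6226,-.0302,.044]],i).round().tolist())
cv2.imwrite("pics/w1.png",cv2.convertScaleAbs(im,alpha=1.5))
E
```

```text
1.9833 [ 0.55985696 -0.2253796   0.20109825] 1.6296847948914455
[[261.0, 252.0], [526.0, 228.0], [518.0, 178.0], [516.0, 295.0]]
```

View pics/w1.png

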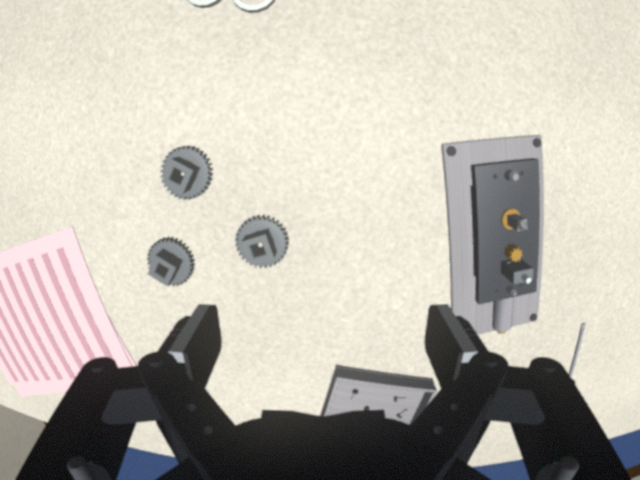

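The wrist view shows the target gear at (262,242), the look-alikes at (187,172) and (171,262), and the dowel tops at (514,175) and (514,293). Predictions agree to about 3 px. I'll zoom in on the gear and the gearbox.

```bash
python3 - <<'E'
import cv2,numpy as np
im=cv2.imread("pics/w1.png")
a=cv2.resize(im[212:272,232:292],None,fx=7,fy=7,interpolation=cv2.INTER_CUBIC)
b=cv2.resize(im[155:305,465:545],None,fx=4,fy=4,interpolation=cv2.INTER_CUBIC)
o=np.zeros((600,740,3),np.uint8);o[:420,:420]=a;o[:600,420:740]=b
cv2.imwrite("pics/w1c.png",o)
E
```

```text
(no output)
```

View pics/w1c.png

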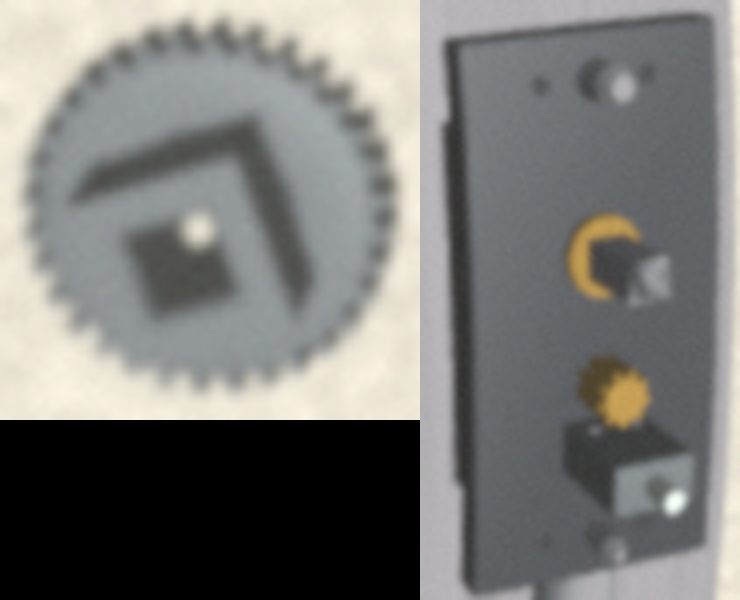

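```bash
python3 - <<'E'
from h import *
import json
i=json.load(open("w1.json"))
a=lambda c:(np.array(c,float)+.5)/7-.5+[232,212]
b=lambda c:(np.array(c,float)-[420,0]+.5)/4-.5+[465,155]
q=ray("wrist",a([(125,238),(208,212),(242,292),(157,320)]),.03,i);print(q.round(4).tolist(),"bore c",q.mean(0))
for k in range(4):
    d=(q[(k+1)%4]-q[k])[:2];print(np.linalg.norm(d),np.degrees(np.arctan2(d[1],d[0]))%90)
print("wheel",ray("wrist",a([(210,203)]),.01,i))
d=ray("wrist",b([(622,88),(614,548)]),.044,i);x=d[1]-d[0];print("dowels",d,np.linalg.norm(x),np.arctan2(x[1],x[0]),d.mean(0))
print("shaft top",ray("wrist",b([(650,277)]),.059,i),"shoulder",ray("wrist",b([(605,258)]),.033,i))
E
```

```text
[[0.5905, -0.2903, 0.03], [0.5863, -0.2794, 0.03], [0.5969, -0.2749, 0.03], [0.6015, -0.2861, 0.03]] bore c [ 0.5938061  -0.28270135  0.03      ]
0.011641328944333536 21.026458483770824
0.01151490553507061 23.14172295919052
0.012094681984349242 22.28091407563575
0.011771871131651922 20.902638563052506
wheel [[ 0.59164355 -0.28235074  0.01      ]]
dowels [[ 0.50804687 -0.05804588  0.044     ]
 [ 0.61894354 -0.03521959  0.044     ]] 0.1132215095830423 0.2029986710492975 [ 0.5634952  -0.04663273  0.044     ]
shaft top [[ 0.54708433 -0.0514906   0.059     ]] shoulder [[ 0.54935387 -0.04900296  0.033     ]]
```

```bash
python3 - <<'E'
from h import *
print(plan([.594,-.282,.08],1.951))
E
```

```text
([-0.0783, -0.1539, 0.3033], [0.0032, -0.0045, -0.6401])
```

Emit:
carry_out --pt "0.8 -0.02 -0.04 0.08 0 0 -0.2" --pt "0.75 -0.04 -0.08 0.16 0 0 -0.4" --pt "0.7 -0.06 -0.12 0.24 0 0 -0.6" --pt "0.7 -0.078 -0.154 0.303 0 0 -0.64" --pt "0.7 -0.078 -0.154 0.303 0 0 -0.64" --pt "0.7 -0.078 -0.154 0.303 0 0 -0.64"

```text
time: 2.53
tool_pos: [0.5933, -0.2778, 0.0799]
tool_rot: [-0.002, -0.191, 0.982, 0.002]
contact_force: [-0.4, -0.5, 0.2]
gripper_width: 0.702
```

```bash
python3 - <<'E'
from h import *
import json
t,p,Rm,s=st();print(t,p,np.degrees(np.arctan2(Rm[1,1],Rm[0,1])))
i=manip.camera_info("wrist");im=manip.grab_frame("wrist")[:,:,::-1]
json.dump({k:np.array(v).tolist() for k,v in i.items() if k in("intrinsics","extrinsics")},open("w2.json","w"))
print(proj("wrist",[[.594,-.282,.03]],i).round().tolist())
cv2.imwrite("pics/w2.png",cv2.resize(cv2.convertScaleAbs(im[120:420,170:470],alpha=1.5),None,fx=2,fy=2,interpolation=cv2.INTER_CUBIC))
E
```

```text
2.5333 [ 0.5932639  -0.27777248  0.07992374] 111.98720959965976
[[315.0, 267.0]]
```

View pics/w2.png

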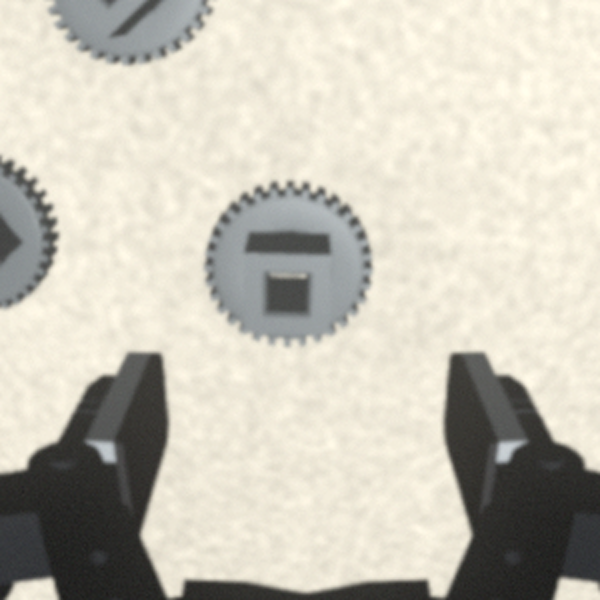

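```bash
python3 - <<'E'
from h import *
t,p,Rm,s=st();print(t,p,s["joint_vel"].round(4))
i=manip.camera_info("wrist");
import json
print(ray("wrist",[[170+287.5/2,120+292.5/2]],.03,json.load(open("w2.json"))));print(plan([.594,-.282,.010],1.951))
E
```

```text
2.5833 [ 0.59450183 -0.27824176  0.0824145 ] [ 0.0059 -0.0393 -0.0269  0.0007 -0.0071 -0.0022]
[[ 0.59363745 -0.28282717  0.03      ]]
([0.0047, -0.0084, 0.181], [0.0017, -0.0004, 0.008])
```

Emit:
carry_out --pt "0.7 0.002 -0.01 0.09 0 0 0" --pt "0.7 0.002 -0.01 0.16 0 0 0" --pt "0.6 0.002 -0.01 0.178 0 0 0" --pt "0.4 0.002 -0.01 0.178 0 0 0" --pt "0.2 0.002 -0.01 0.178 0 0 0" --pt "0 0.002 -0.01 0.178 0 0 0" --pt "0 0.002 -0.01 0.178 0 0 0" --pt "0 0.002 -0.01 0.178 0 0 0"

```text
time: 3.25
tool_pos: [0.5972, -0.2841, 0.014]
tool_rot: [0.002, -0.191, 0.982, -0.001]
contact_force: [-0.4, 0.8, 5.2]
gripper_width: 0.262
```

Emit:
carry_out --pt "0 0 0 0 0 0 0" --pt "0 0 0 0 0 0 0" --pt "0 0 0 0 0 0 0"

```text
time: 3.5
tool_pos: [0.5972, -0.2841, 0.014]
tool_rot: [0.002, -0.191, 0.982, -0.001]
contact_force: [-0.3, 1.7, 6.0]
gripper_width: 0.26
```

Emit:
carry_out --pt "0 0 0 -0.05 0 0 0" --pt "0 0 0 -0.13 0 0 0" --pt "0 0 0 -0.21 0 0 0" --pt "0 0 0 -0.3 0 0 0" --pt "0 0 0 -0.3 0 0 0"

```text
time: 3.92
tool_pos: [0.5999, -0.286, 0.1415]
tool_rot: [0.006, -0.191, 0.982, -0.005]
contact_force: [1.5, -0.4, 1.6]
gripper_width: 0.264
```

```bash
python3 - <<'E'
from h import *
t,p,Rm,s=st();print(t,p,s["gripper_width"])
print(plan([.6076,-.036,.13],1.788))
E
```

```text
3.9167 [ 0.59991859 -0.28601248  0.14148915] 0.2636323572488662
([-0.2518, 0.5726, 0.0237], [-0.0241, 0.0208, 0.334])
```

Emit:
carry_out --pt "0 -0.04 0.09 0 0 0 0.08" --pt "0 -0.08 0.18 0.01 0 0 0.16" --pt "0 -0.12 0.27 0.01 0 0 0.24" --pt "0 -0.16 0.36 0.02 0 0 0.33" --pt "0 -0.2 0.45 0.02 0 0 0.33" --pt "0 -0.23 0.53 0.02 0 0 0.33" --pt "0 -0.252 0.573 0.024 0 0 0.33" --pt "0 -0.252 0.573 0.024 0 0 0.33"

```text
time: 4.58
tool_pos: [0.6029, -0.0292, 0.1215]
tool_rot: [0.0, -0.112, 0.994, 0.001]
contact_force: [-0.9, 0.5, 0.3]
gripper_width: 0.266
```

Emit:
carry_out --pt "0 0 0 0 0 0 0" --pt "0 0 0 0 0 0 0" --pt "0 0 0 0 0 0 0"

```text
time: 4.83
tool_pos: [0.6031, -0.0343, 0.1216]
tool_rot: [0.0, -0.109, 0.994, -0.0]
contact_force: [-0.5, 0.3, -0.2]
gripper_width: 0.263
```

```bash
cat > snap.py <<'E'
from h import *
import json,sys
n=sys.argv[1]
t,p,Rm,s=st();print(t,p,"yaw",np.degrees(np.arctan2(Rm[1,1],Rm[0,1])),"z",Rm[:,2].round(4),s["contact_force"].round(1),s["gripper_width"])
i=manip.camera_info("wrist");im=manip.grab_frame("wrist")[:,:,::-1]
d={k:np.array(i[k]).tolist() for k in("intrinsics","extrinsics")};d.update(p=p.tolist(),R=Rm.tolist());json.dump(d,open(n+".json","w"))
u,v,w,h=map(int,sys.argv[2:6]);f=float(sys.argv[6])
cv2.imwrite("pics/"+n+"_full.png",im)
cv2.imwrite("pics/"+n+".png",cv2.resize(cv2.convertScaleAbs(im[v:v+h,u:u+w],alpha=1.6),None,fx=f,fy=f,interpolation=cv2.INTER_CUBIC))
E
python3 snap.py w3 190 80 260 290 2
```

```text
4.8333 [ 0.6031468  -0.03425378  0.12160529] yaw 102.47423627599834 z [ 6.e-04 -5.e-04 -1.e+00] [-0.5  0.3 -0.2] 0.2631122666806074
```

View pics/w3.png

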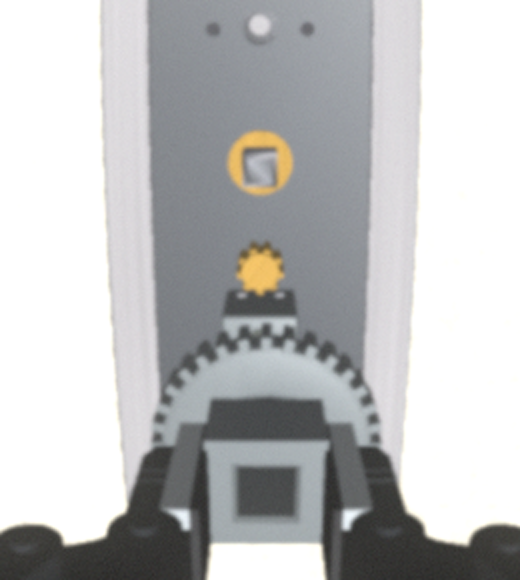

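The held gear's bore is centred at (267,491), the shaft top at (261,168), its shoulder ring at (260,162), the pinion at (260,271) and the big dowel top at (259,26). It is nearly aligned.

```bash
python3 - <<'E'
from h import *
import json
i=json.load(open("w3.json"));p=np.array(i["p"]);Rm=np.array(i["R"])
a=lambda c:(np.array(c,float)+.5)/2-.5+[190,80]
def m(n,c,z):
    q=ray("wrist",a([c]),z,i)[0];print(n,q.round(4),"tool",(Rm.T@(q-p)).round(4));return q
for dz in(.014,.018,.010):m("bore",(267,491),p[2]-dz+.030)
m("hub far edge",(265,440),p[2]+.016);m("hub near",(268,541),p[2]+.016)
m("hub L",(205,490),p[2]+.016);m("hub R",(329,490),p[2]+.016)
s1=m("shaft top",(261,168),.059);s2=m("shoulder",(260,162),.033);d=m("dowel",(259,26),.044);q=m("pinion",(260,271),.044)
for u,v in((q,d),(s2,d),(q,s2)):print(np.linalg.norm((u-v)[:2]),np.degrees(np.arctan2(*(u-v)[[1,0]])))
E
```

```text
bore [ 0.6006 -0.0347  0.1376] tool [ 0.0026  0.0001 -0.016 ]
bore [ 0.6029 -0.0342  0.1336] tool [ 0.0002  0.0001 -0.012 ]
bore [ 0.5982 -0.0352  0.1416] tool [ 0.005   0.0001 -0.02  ]
hub far edge [ 0.5896 -0.0375  0.1376] tool [ 0.0139 -0.0002 -0.016 ]
hub near [ 0.6123 -0.0319  0.1376] tool [-0.0094  0.0003 -0.016 ]
hub L [ 0.6031 -0.0466  0.1376] tool [ 0.0027 -0.0121 -0.016 ]
hub R [ 0.5978 -0.0228  0.1376] tool [ 0.0027  0.0123 -0.016 ]
shaft top [ 0.548 -0.048  0.059] tool [ 0.0568 -0.0015  0.0626]
shoulder [ 0.5489 -0.0483  0.033 ] tool [ 0.056  -0.002   0.0886]
dowel [ 0.5085 -0.0574  0.044 ] tool [ 0.0974 -0.0021  0.0776]
pinion [ 0.5804 -0.0413  0.044 ] tool [ 0.0238 -0.002   0.0776]
0.07362874751525955 12.602009605267385
0.04141702557592695 12.656316710956865
0.03221176446489963 12.53218297382846
```

Emit:
carry_out --pt "0 0.07 -0.003 0 0 0 0" --pt "0 0.12 -0.0048 0 0 0 0" --pt "0 0.134 -0.0048 0 0 0 0" --pt "0 0.134 -0.0048 0.06 0 0 0" --pt "0 0.134 -0.0048 0.1 0 0 0" --pt "0 0.134 -0.0048 0.11 0 0 0" --pt "0 0.134 -0.0048 0.11 0 0 0"

```text
time: 5.47
tool_pos: [0.5502, -0.0468, 0.0759]
tool_rot: [-0.001, -0.109, 0.994, 0.0]
contact_force: [-1.2, 0.5, -0.1]
gripper_width: 0.265
```

```bash
python3 snap.py w4 190 80 260 290 2; python3 - <<'E'
from h import *
print(plan([.5509,-.0477,.047],1.79))
E
```

```text
5.4667 [ 0.55017645 -0.04682623  0.07586101] yaw 102.49980153741564 z [-2.8e-03  7.0e-04 -1.0e+00] [-1.2  0.5 -0.1] 0.26487483007829027
([0.0009, -0.0019, 0.0754], [0.0006, -0.0011, -0.0015])
```

Emit:
carry_out --pt "0 0.001 -0.001 0.01 0 0 0" --pt "0 0.001 -0.001 0.02 0 0 0" --pt "0 0.001 -0.001 0.03 0 0 0" --pt "0 0.001 -0.001 0.03 0 0 0"

```text
time: 5.85
tool_pos: [0.5506, -0.047, 0.0648]
tool_rot: [-0.0, -0.109, 0.994, -0.0]
contact_force: [-0.3, -0.6, -0.9]
gripper_width: 0.26
```

Emit:
carry_out --pt "0 0 0 0.01 0 0 0" --pt "0 0 0 0.02 0 0 0" --pt "0 0 0 0.02 0 0 0"

```text
time: 6.1
tool_pos: [0.5504, -0.0471, 0.0565]
tool_rot: [-0.0, -0.109, 0.994, -0.0]
contact_force: [0.9, -1.7, -1.5]
gripper_width: 0.267
```

Emit:
carry_out --pt "0 0 0 0.01 0 0 0" --pt "0 0 0 0.02 0 0 0" --pt "0 0 0 0.025 0 0 0" --pt "0 0 0 0.025 0 0 0"

```text
time: 6.43
tool_pos: [0.5506, -0.0471, 0.0471]
tool_rot: [-0.0, -0.109, 0.994, -0.0]
contact_force: [-0.5, -1.4, 0.1]
gripper_width: 0.262
```

Emit:
carry_out --pt "0 0 0 0.004 0 0 0" --pt "0 0 0 0.008 0 0 0" --pt "0 0 0 0.008 0 0 0"

```text
time: 6.68
tool_pos: [0.5509, -0.0471, 0.0469]
tool_rot: [-0.001, -0.11, 0.994, 0.0]
contact_force: [-9.3, 0.8, 17.7]
gripper_width: 0.265
```

Emit:
carry_out --pt "0 0 0 -0.006 0 0 0" --pt "0.4 0 0 -0.006 0 0 0" --pt "0.6 0 0 -0.006 0 0 0" --pt "0.6 0 0 -0.006 0 0 0" --pt "0.7 0 0 -0.09 0 0 0" --pt "0.7 0 0 -0.18 0 0 0" --pt "0.7 0 0 -0.27 0 0 0" --pt "0.7 0 0 -0.27 0 0 0"

```text
time: 7.35
tool_pos: [0.5553, -0.0479, 0.1606]
tool_rot: [0.007, -0.109, 0.994, -0.002]
contact_force: [1.8, 0.2, 1.3]
gripper_width: 0.701
```

```bash
python3 snap.py w5 190 130 260 250 2;python3 - <<'E'
from h import *
print(plan([.578,.29,.155],.5568+np.pi/2))
E
```

```text
7.35 [ 0.55534516 -0.04787454  0.16058687] yaw 102.56505864277563 z [ 0.0135 -0.0028 -0.9999] [1.8 0.2 1.3] 0.7007832511968979
([-0.2424, 0.8106, 0.0045], [-0.0107, 0.016, -0.675])
```

View pics/w5.png

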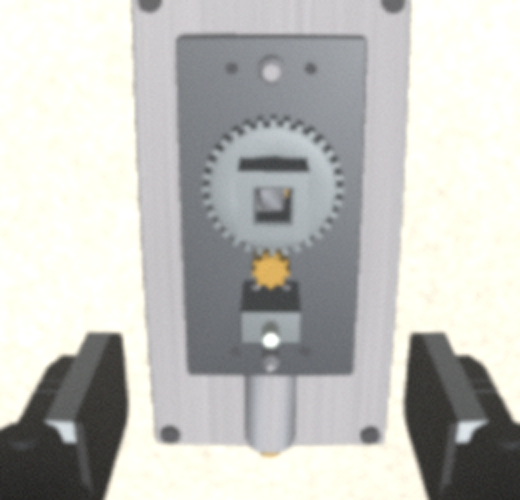

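The gear sits on the shaft, meshed with the pinion, with the shaft visible in the bore at (272,200). The big dowel top is at (271,71) and the small one at (270,363). On to the cover.

```bash
python3 - <<'E'
from h import *
import json
i=json.load(open("w5.json"));p=np.array(i["p"]);Rm=np.array(i["R"])
a=lambda c:(np.array(c,float)+.5)/2-.5+[190,130]
d=ray("wrist",a([(271,71),(270,363)]),.044,i);x=d[1]-d[0];print(d,np.linalg.norm(x),np.arctan2(x[1],x[0]),d.mean(0))
E
```

```text
[[ 0.50754068 -0.05758586  0.044     ]
 [ 0.61896771 -0.03295787  0.044     ]] 0.11411625295614278 0.21752631852885418 [ 0.5632542  -0.04527186  0.044     ]
```

Emit:
carry_out --pt "0.8 -0.03 0.09 0 0 0 -0.1" --pt "0.8 -0.05 0.18 0 0 0 -0.2" --pt "0.8 -0.08 0.27 0 0 0 -0.3" --pt "0.8 -0.11 0.36 0 0 0 -0.4" --pt "0.8 -0.14 0.45 0 0 0 -0.5" --pt "0.8 -0.16 0.54 0 0 0 -0.6" --pt "0.8 -0.19 0.63 0 0 0 -0.675" --pt "0.8 -0.21 0.72 0 0 0 -0.675"

```text
time: 8.07
tool_pos: [0.5692, 0.2541, 0.1498]
tool_rot: [-0.001, -0.275, 0.961, -0.0]
contact_force: [1.1, -0.3, -0.1]
gripper_width: 0.803
```

```bash
python3 - <<'E'
from h import *
print(st()[1],plan([.578,.29,.155],.5568+np.pi/2))
E
```

```text
[0.56915775 0.25408263 0.14984606] ([-0.0663, 0.0645, -0.013], [0.0014, -0.0052, 0.0025])
```

Emit:
carry_out --pt "0.8 -0.04 0.04 -0.01 0 0 0" --pt "0.8 -0.066 0.064 -0.013 0 0 0" --pt "0.8 -0.066 0.064 -0.013 0 0 0" --pt "0.8 -0.066 0.064 -0.013 0 0 0"

```text
time: 8.4
tool_pos: [0.5786, 0.2877, 0.156]
tool_rot: [-0.001, -0.275, 0.961, -0.0]
contact_force: [0.2, -0.2, -0.1]
gripper_width: 0.802
```

```bash
python3 snap.py w6 170 100 300 290 2
```

```text
8.4 [0.57863425 0.28769566 0.15598431] yaw 121.92881396244968 z [-0.0017 -0.0013 -1.    ] [ 0.2 -0.2 -0.1] 0.8021255429602406
```

View pics/w6.png

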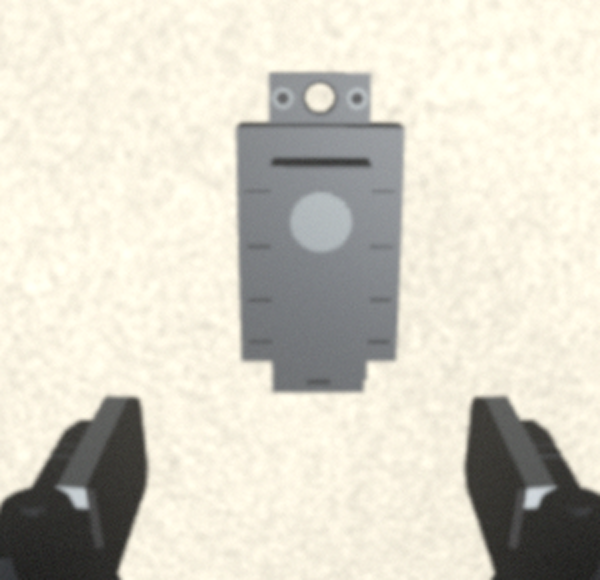

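The big hole is at (320,97), the disc at (321,222), skirt corners at (238,125)/(403,125). The cover is nearly square to the fingers.

```bash
python3 - <<'E'
from h import *
import json
i=json.load(open("w6.json"));p=np.array(i["p"]);Rm=np.array(i["R"])
a=lambda c:(np.array(c,float)+.5)/2-.5+[170,100]
def m(n,c,z):
    q=ray("wrist",a([c]),z,i)[0];print(n,q.round(4),"tool",(Rm.T@(q-p)).round(4));return q
h=m("hole",(320,97.5),.006);d=m("disc",(321,222),.040);m("L far",(238,126),.018);m("R far",(403,126),.018);m("L near",(243,359),.018);m("R near",(397,360),.018);e=m("end mid",(319,382),.006);m("ear end",(319,391),.006)
for q in(d,e):v=(q-h)[:2];print(np.linalg.norm(v),np.arctan2(v[1],v[0]))
E
```

```text
hole [0.5246 0.2605 0.006 ] tool [0.0599 0.0056 0.1501]
disc [0.5605 0.2828 0.04  ] tool [0.0177 0.0055 0.116 ]
L far [0.5495 0.2394 0.018 ] tool [ 0.05   -0.0256  0.1381]
R far [0.5164 0.2923 0.018 ] tool [0.0501 0.0368 0.1381]
L near [0.6303 0.2894 0.018 ] tool [-0.0451 -0.0259  0.1379]
R near [0.5972 0.3436 0.018 ] tool [-0.0456  0.0377  0.1379]
end mid [0.6273 0.3247 0.006 ] tool [-0.0612  0.0057  0.1499]
ear end [0.631 0.327 0.006] tool [-0.0655  0.0057  0.1498]
0.04230992472900376 0.5544723381423828
0.12109894974910282 0.5583086049064839
```

Emit:
carry_out --pt "0.8 -0.02 0.014 0.09 0 0 0" --pt "0.8 -0.02 0.014 0.18 0 0 0" --pt "0.8 -0.02 0.014 0.27 0 0 0" --pt "0.8 -0.02 0.014 0.32 0 0 0" --pt "0.8 -0.02 0.014 0.332 0 0 0" --pt "0.6 -0.02 0.014 0.332 0 0 0" --pt "0.3 -0.02 0.014 0.332 0 0 0" --pt "0 -0.02 0.014 0.332 0 0 0"

```text
time: 9.12
tool_pos: [0.5848, 0.2971, 0.0276]
tool_rot: [0.002, -0.274, 0.962, 0.0]
contact_force: [3.8, 0.2, -0.0]
gripper_width: 0.401
```

Emit:
carry_out --pt "0 0 0 0 0 0 0" --pt "0 0 0 0 0 0 0" --pt "0 0 0 0 0 0 0"

```text
time: 9.37
tool_pos: [0.5848, 0.2974, 0.0274]
tool_rot: [0.002, -0.275, 0.962, -0.0]
contact_force: [-0.5, -1.5, 6.2]
gripper_width: 0.404
```

Emit:
carry_out --pt "0 0 0 -0.04 0 0 0" --pt "0 0 0 -0.12 0 0 0" --pt "0 0 0 -0.2 0 0 0" --pt "0 0 0 -0.27 0 0 0" --pt "0 0 0 -0.27 0 0 0" --pt "0 0 0 -0.27 0 0 0"

```text
time: 9.87
tool_pos: [0.5842, 0.2978, 0.1354]
tool_rot: [0.003, -0.275, 0.961, 0.0]
contact_force: [-0.0, 0.5, -1.3]
gripper_width: 0.404
```

```bash
python3 - <<'E'
from h import *
t,p,Rm,s=st();print(t,p,Rm[:,2].round(4),s["gripper_width"],s["contact_force"],plan([.6377,-.0283,.13],1.79))
E
```

```text
9.8667 [0.58421695 0.29779454 0.13541121] [ 0.005  0.002 -1.   ] 0.40391738746144 [-0.02332249  0.49996524 -1.3125244 ] ([0.3175, -0.7627, 0.0126], [-0.0001, 0.0107, 0.6754])
```

Emit:
carry_out --pt "0 0.03 -0.08 0 0 0 0.08" --pt "0 0.06 -0.16 0 0 0 0.16" --pt "0 0.1 -0.24 0 0 0 0.24" --pt "0 0.13 -0.32 0 0 0 0.32" --pt "0 0.17 -0.4 0 0 0 0.4" --pt "0 0.2 -0.48 0 0 0 0.48" --pt "0 0.23 -0.56 0 0 0 0.56" --pt "0 0.26 -0.64 0 0 0 0.64"

```text
time: 10.53
tool_pos: [0.6282, 0.0233, 0.1297]
tool_rot: [-0.002, -0.117, 0.993, 0.0]
contact_force: [0.6, -0.0, -1.1]
gripper_width: 0.4
```

```bash
python3 - <<'E'
from h import *
t,p,Rm,s=st();print(t,p,Rm[:,2].round(4),s["gripper_width"],s["contact_force"],plan([.6377,-.0283,.13],1.79))
E
```

```text
10.5333 [0.62818019 0.02333926 0.12966582] [-4.2e-03  5.0e-04 -1.0e+00] 0.3999144015832655 [ 0.61187716 -0.01930845 -1.13390713] ([0.0069, -0.1311, -0.001], [0.0028, -0.008, 0.0312])
```

Emit:
carry_out --pt "0 0 -0.06 0 0 0 0.03" --pt "0 0.005 -0.11 0 0 0 0.03" --pt "0 0.005 -0.125 0 0 0 0.03" --pt "0 0.005 -0.125 0 0 0 0.03" --pt "0 0.005 -0.125 0 0 0 0.03"

```text
time: 10.95
tool_pos: [0.6385, -0.0237, 0.1307]
tool_rot: [-0.001, -0.111, 0.994, 0.001]
contact_force: [0.2, 1.0, -1.9]
gripper_width: 0.398
```

```bash
python3 snap.py w7 190 80 260 290 2
```

```text
10.95 [ 0.63851737 -0.02366418  0.13071137] yaw 102.6905903374657 z [-0.0029  0.0011 -1.    ] [ 0.2  1.  -1.9] 0.39832314449879463
```

View pics/w7.png

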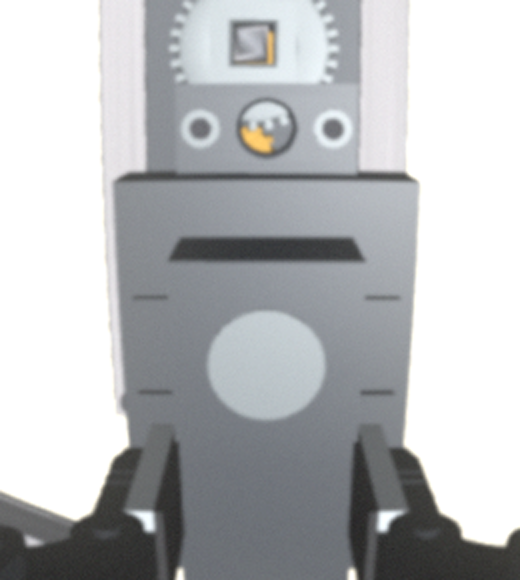

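The held cover's big hole is at (267,128) and its disc at (267,365), both on the fingers' centre line. The seated gear's bore is at (254,43). The dowel is above the crop, so I'll find it numerically.

```bash
python3 - <<'E'
from h import *
import json
i=json.load(open("w7.json"));p=np.array(i["p"]);Rm=np.array(i["R"])
a=lambda c:(np.array(c,float)+.5)/2-.5+[190,80]
def m(n,px,z):
    q=ray("wrist",[px],z,i)[0];print(n,q.round(4),"tool",(Rm.T@(q-p)).round(4));return q
z0=p[2]-.0274
h=m("hole",a((267,128)),z0+.006);d=m("disc",a((267,365)),z0+.040)
m("skirt L",a((115,180)),z0+.018);m("skirt R",a((419,180)),z0+.018)
v=(d-h)[:2];print(np.linalg.norm(v),np.degrees(np.arctan2(v[1],v[0])))
m("shaft",a((251,43)),.059);m("hubbore",a((254,43)),.063)
im=cv2.imread("pics/w7_full.png",0).astype(float)
e=proj("wrist",[[.508,-.0575,.044]],i)[0];print("pred",e)
x,y=e.round().astype(int);r=10
c=im[max(y-r,0):y+r+1,x-r:x+r+1].astype(int);print(c[::1,::1])
bw=(c>c.max()*.85);ys,xs=np.nonzero(bw);px=(xs.mean()+x-r,ys.mean()+max(y-r,0));print(px)
g=m("dowel",px,.044)
E
```

```text
hole [ 0.5703 -0.0388  0.1093] tool [0.0699 0.0001 0.0216]
disc [ 0.6114 -0.0297  0.1433] tool [ 0.0278  0.0001 -0.0125]
skirt L [ 0.5867 -0.0675  0.1213] tool [ 0.0602 -0.0314  0.0095]
skirt R [ 0.5729 -0.0059  0.1213] tool [0.0601 0.0317 0.0096]
0.04211751089573743 12.578470456941956
shaft [ 0.5496 -0.048   0.059 ] tool [ 0.092  -0.0043  0.0719]
hubbore [ 0.5496 -0.0471  0.063 ] tool [ 0.0917 -0.0034  0.0679]
pred [315.48505223  35.67461927]
[[ 97  98  99  97  98  98  98  97  98  98  98  99  98  99  98  98  96  99
   99  98  97]
 [ 97  98  96  97  97  98  97  96  97  98  98  97  98  97  97  98  97  97
   99  97  99]
 [ 96  98  97  98  98  97  98  98  97  96  97  99  99  98  98  98  97 100
   98  97  97]
 [ 98  97  98  97  97  97  96  98  98  97  99 100 100 100  99 100  97  98
   97  99  99]
 [ 96  97  96  96  97  96  97  98 100 103 103 105 107 104 102 100  99  97
   98  97  97]
 [ 96  96  97  95  97  98  99 100 105 111 118 119 117 113 107 107 103 100
   98  98  99]
 [ 96  96  96  94  97  98 101 108 118 128 133 134 132 126 119 111 108 102
   99  99  97]
 [ 96  96  97  99  96  99 108
[... 632 characters left out ...]
122 124 125 121 116 111 104 101  99
   96  94  95]
 [ 97  96  92  86  82  85  87  90  94 101 104 104 103 102  99  99  98  95
   90  91  96]
 [ 95  93  93  85  78  78  84  87  88  89  91  94  94  94  97  97  92  89
   85  91  95]
 [ 95  96  93  87  76  73  78  83  86  88  91  90  92  92  93  91  86  81
   83  91  96]
 [ 97  95  95  90  79  68  72  74  77  83  86  88  88  88  84  79  77  77
   85  92  97]
 [ 95  95  95  93  85  73  65  63  67  71  73  75  77  75  74  72  73  81
   89  96  97]
 [ 97  95  96  94  90  82  73  65  63  62  63  65  66  68  69  73  81  87
   95  95  96]]
(np.float64(315.8), np.float64(35.738461538461536))
dowel [ 0.508  -0.0573  0.044 ] tool [ 0.1345 -0.0043  0.087 ]
```

Emit:
carry_out --pt "0 0.06 -0.005 0 0 0 0" --pt "0 0.12 -0.01 0 0 0 0" --pt "0 0.161 -0.0105 0 0 0 0" --pt "0 0.161 -0.0105 0.02 0 0 0" --pt "0 0.161 -0.0105 0.04 0 0 0" --pt "0 0.161 -0.0105 0.04 0 0 0" --pt "0 0.161 -0.0105 0.04 0 0 0"

```text
time: 11.58
tool_pos: [0.5775, -0.0416, 0.1154]
tool_rot: [-0.001, -0.111, 0.994, 0.0]
contact_force: [1.2, 0.7, -1.4]
gripper_width: 0.404
```

```bash
cat > chk.py <<'E'
from h import *
import json
i=json.load(open("w7.json"));p=np.array(i["p"]);R7=np.array(i["R"])
T=p+R7@np.array([.0643,-.0042,0])
t,q,Rm,s=st();print(t,q,"target",T,"err tool/0.4",(Rm.T@(T-q)/.4).round(4),np.degrees(np.arctan2(Rm[1,1],Rm[0,1])),Rm[:,2].round(4),s["contact_force"].round(1),s["ft_torque"].round(2),s["gripper_width"])
E
for k in 1 2;do python3 chk.py;done; python3 snap.py w8 190 80 260 290 2
```

```text
11.5833 [ 0.57745064 -0.04163916  0.11536378] target [ 0.57671113 -0.04188761  0.13086916] err tool/0.4 [ 0.002  -0.0002 -0.0388] 102.76474770061921 [-1.8e-03  6.0e-04 -1.0e+00] [ 1.2  0.7 -1.4] [-0.02 -0.   -0.02] 0.40361191031744875
11.5833 [ 0.57745064 -0.04163916  0.11536378] target [ 0.57671113 -0.04188761  0.13086916] err tool/0.4 [ 0.002  -0.0002 -0.0388] 102.76474770061921 [-1.8e-03  6.0e-04 -1.0e+00] [ 1.2  0.7 -1.4] [-0.02 -0.   -0.02] 0.40361191031744875
11.5833 [ 0.57745064 -0.04163916  0.11536378] yaw 102.76474770061921 z [-1.8e-03  6.0e-04 -1.0e+00] [ 1.2  0.7 -1.4] 0.40361191031744875
```

View pics/w8.png

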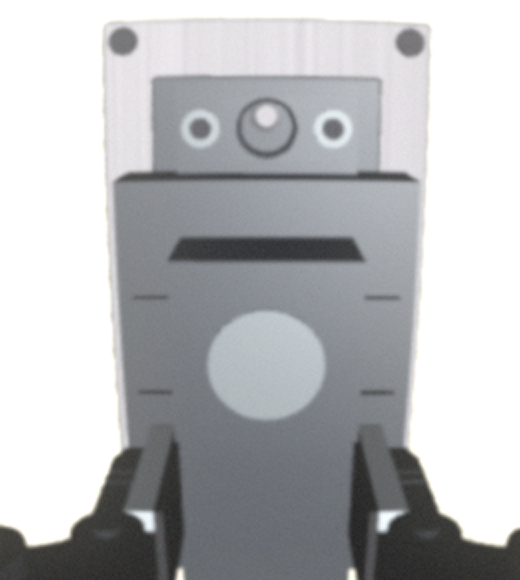

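The big dowel top is visible through the hole at (266,115), with the hole centre at (267,128). I'll check that numerically.

```bash
python3 - <<'E'
from h import *
import json
i=json.load(open("w8.json"));p=np.array(i["p"]);Rm=np.array(i["R"])
a=lambda c:(np.array(c,float)+.5)/2-.5+[190,80]
for n,c,z in(("hole",(267,128),p[2]-.0274+.006),("dowel",(266,115),.044)):
    q=ray("wrist",[a(c)],z,i)[0];print(n,q.round(4),"tool",(Rm.T@(q-p)).round(4))
E
```

```text
hole [ 0.5092 -0.0569  0.094 ] tool [0.0699 0.0001 0.0215]
dowel [ 0.5079 -0.0574  0.044 ] tool [ 0.0712 -0.0001  0.0715]
```

Emit:
carry_out --pt "0 0.002 0 0.03 0 0 0" --pt "0 0.002 0 0.06 0 0 0" --pt "0 0.002 0 0.09 0 0 0" --pt "0 0.002 0 0.105 0 0 0" --pt "0 0.002 0 0.105 0 0 0" --pt "0 0.002 0 0.105 0 0 0"

```text
time: 12.13
tool_pos: [0.5762, -0.0427, 0.0733]
tool_rot: [-0.001, -0.111, 0.994, 0.0]
contact_force: [0.2, 0.5, -2.0]
gripper_width: 0.4
```

```bash
python3 chk.py
```

```text
12.1333 [ 0.57620616 -0.04265125  0.0733243 ] target [ 0.57671113 -0.04188761  0.13086916] err tool/0.4 [-0.0014  0.0017 -0.1439] 102.69791991311264 [-2.1e-03  4.0e-04 -1.0e+00] [ 0.2  0.5 -2. ] [ 0.02 -0.04 -0.01] 0.4000640171324516
```

Free so far; entering the dowels slowly.

Emit:
carry_out --pt "0 0 0 0.006 0 0 0" --pt "0 0 0 0.012 0 0 0" --pt "0 0 0 0.016 0 0 0" --pt "0 0 0 0.016 0 0 0"

```text
time: 12.47
tool_pos: [0.5768, -0.0427, 0.068]
tool_rot: [-0.0, -0.111, 0.994, 0.0]
contact_force: [-1.0, -0.3, -0.8]
gripper_width: 0.401
```

```bash
python3 chk.py; python3 snap.py w9 190 80 260 290 2;  python3 - <<'E'
from h import *
import json
i=json.load(open("w9.json"));p=np.array(i["p"]);Rm=np.array(i["R"])
im=cv2.imread("pics/w9_full.png",0).astype(int)
print(im[126:162:2,306:342:2])
E
```

```text
12.4667 [ 0.57680766 -0.0427492   0.06801286] target [ 0.57671113 -0.04188761  0.13086916] err tool/0.4 [-0.0002  0.0022 -0.1571] 102.70305130188203 [-1.e-04 -0.e+00 -1.e+00] [-1.  -0.3 -0.8] [ 0.06  0.05 -0.  ] 0.4014111696621233
12.4667 [ 0.57680766 -0.0427492   0.06801286] yaw 102.70305130188203 z [-1.e-04 -0.e+00 -1.e+00] [-1.  -0.3 -0.8] 0.4014111696621233
[[105 105 106 106 107 108 108 108 110 110 109 110 111 112 112 111 113 113]
 [105 107 107 106 107 108 103  99  95  98 100 106 111 113 113 113 114 113]
 [105 108 108 107 104  92  77  76  75  75  74  79  94 107 113 114 115 114]
 [105 107 105  97  78  78  87  90  94  96  93  88  82  82 104 114 114 115]
 [105 105  96  75  81  97  99  95 101 104 105 107 102  86  78 105 115 115]
 [106 103  81  79  98  96  96  98 110 120 122 115 108 104  76  89 112 115]
 [105  97  75  91  98  95  96 118 136 141 142 137 122 106  92  71 104 115]
 [104  86  72  94  95  90 107 140 143 144 143 142 134 113 101  70  93 112]
 [104  80  74  96  93  89 117 143 143 142 143 143 140 116 104  76  85 110]
 [103  78  74  96  93  88 113 141 142 143 142 142 138 115 102  73  81 109]
 [103  80  72  93  94  88  99 133 143 144 143 141 129 107  98  69  89 110]
 [103  87  66  89  98  92  88 105 131 138 137 127 108  99  87  66  97 112]
 [103  98  71  74  94  98  92  89  97 106 106 100  97  94  70  75 107 113]
 [103 103  85  64  75  93  97  95  92  92  94  94  90  75  62  93 110 112]
 [103 103  99  81  65  69  82  92  95  95  92  81  67  64  81 107 113 111]
 [103 103 104  99  85  70  63  65  66  68  63  61  71  92 103 111 112 112]
 [102 103 102 104 103  97  85  77  71  73  78  87 102 109 110 111 111 111]
 [101 101 102 103 104 104 105 100  99 100 102 105 107 107 109 109 109 110]]
```

The dowel is centred in the hole to within about 1 px. Pressing down.

Emit:
carry_out --pt "0 0 0 0.005 0 0 0" --pt "0 0 0 0.01 0 0 0" --pt "0 0 0 0.014 0 0 0" --pt "0 0 0 0.014 0 0 0"

```text
time: 12.85
tool_pos: [0.5766, -0.0427, 0.062]
tool_rot: [-0.0, -0.111, 0.994, 0.0]
contact_force: [0.2, 0.3, -1.6]
gripper_width: 0.402
```

Emit:
carry_out --pt "0 0 0 0.004 0 0 0" --pt "0 0 0 0.008 0 0 0" --pt "0 0 0 0.01 0 0 0" --pt "0 0 0 0.01 0 0 0"

```text
time: 13.18
tool_pos: [0.5769, -0.0427, 0.0589]
tool_rot: [-0.0, -0.111, 0.994, 0.0]
contact_force: [-2.7, 1.1, 3.4]
gripper_width: 0.401
```

Emit:
carry_out --pt "0 0 0 0.002 0 0 0" --pt "0 0 0 0.004 0 0 0" --pt "0 0 0 0.004 0 0 0"

```text
time: 13.43
tool_pos: [0.577, -0.0427, 0.0575]
tool_rot: [-0.0, -0.111, 0.994, 0.0]
contact_force: [-4.4, 0.2, 6.7]
gripper_width: 0.401
```

Emit:
carry_out --pt "0 0 0 0.002 0 0 0" --pt "0 0 0 0.004 0 0 0" --pt "0 0 0 0.004 0 0 0"

```text
time: 13.68
tool_pos: [0.577, -0.0427, 0.0574]
tool_rot: [-0.0, -0.111, 0.994, 0.0]
contact_force: [-9.2, 1.9, 14.1]
gripper_width: 0.403
```

Emit:
carry_out --pt "0 0.001 0 0.001 0 0 0" --pt "0 0.003 0 0.002 0 0 0" --pt "0 0.003 0 0.002 0 0 0" --pt "0 0.003 0 0.002 0 0 0"

```text
time: 14.02
tool_pos: [0.577, -0.0427, 0.0574]
tool_rot: [0.001, -0.111, 0.994, 0.0]
contact_force: [-7.1, 4.0, 14.5]
gripper_width: 0.403
```

```bash
python3 chk.py; python3 snap.py w10 190 80 260 290 2; python3 - <<'E'
from h import *
import json
t=manip.grab_frame("side")[:,:,::-1];w=cv2.imread("pics/w10.png")
c=cv2.resize(t[215:300,265:385],(272,193),interpolation=cv2.INTER_CUBIC)
o=np.zeros((580,800,3),np.uint8);o[:,:520]=w;o[:193,524:796]=cv2.convertScaleAbs(c,alpha=1.6)
cv2.imwrite("pics/w10b.png",o)
E
```

```text
14.0167 [ 0.57696469 -0.04270311  0.057399  ] target [ 0.57671113 -0.04188761  0.13086916] err tool/0.4 [-0.0002  0.0021 -0.1837] 102.69997885214822 [ 2.2e-03  5.0e-04 -1.0e+00] [-7.1  4.  14.5] [ 0.51  1.08 -0.12] 0.40348282158715
14.0167 [ 0.57696469 -0.04270311  0.057399  ] yaw 102.69997885214822 z [ 2.2e-03  5.0e-04 -1.0e+00] [-7.1  4.  14.5] 0.40348282158715
```

View pics/w10b.png

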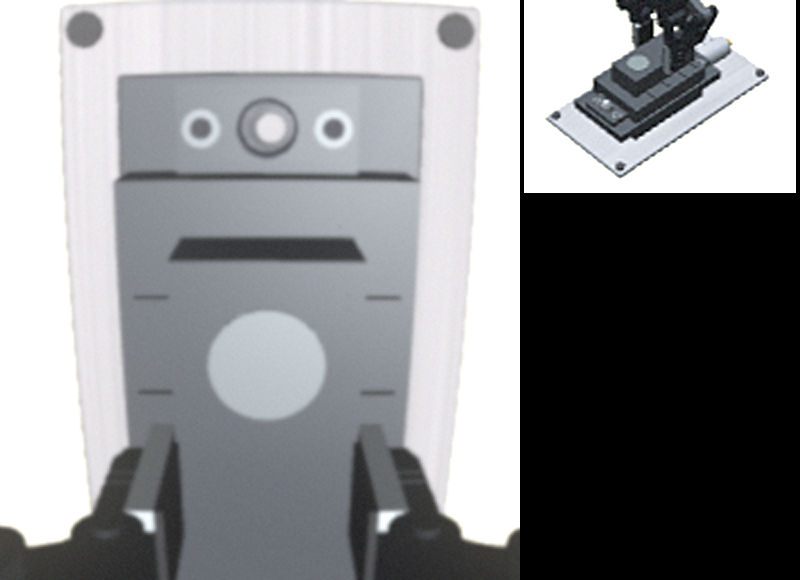

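The cover is down on the face all round in both views. The dowel is at (270,127) inside the hole at (267,128). A little more push for margin on the contact force.

Emit:
carry_out --pt "0 0.001 0 0.001 0 0 0" --pt "0 0.002 0 0.003 0 0 0" --pt "0 0.002 0 0.003 0 0 0" --pt "0 0.002 0 0.003 0 0 0" --pt "0 0.002 0 0.003 0 0 0" --pt "0 0.002 0 0.003 0 0 0"

```text
time: 14.62
tool_pos: [0.577, -0.0427, 0.0574]
tool_rot: [0.002, -0.111, 0.994, 0.0]
contact_force: [-7.0, 3.5, 19.4]
gripper_width: 0.404
```

Emit:
carry_out --pt "0 0 0 0 0 0 0" --pt "0 0 0 0 0 0 0" --pt "0 0 0 0 0 0 0" --pt "0 0 0 0 0 0 0"

```text
time: 14.95
tool_pos: [0.577, -0.0427, 0.0574]
tool_rot: [0.002, -0.111, 0.994, 0.0]
contact_force: [-6.9, 5.4, 19.3]
gripper_width: 0.401
```

```bash
python3 - <<'E'
from h import *
t,p,Rm,s=st();print(t,p,s["contact_force"],Rm[:,2],s["gripper_width"])
print(manip.job_done())
E
```

```text
14.95 [ 0.57699041 -0.04271509  0.05737821] [-6.90879406  5.39491229 19.29463648] [ 3.69731438e-03  8.21594878e-04 -9.99992827e-01] 0.4011006152358692
the job is handed in; nothing more can be done
None
```

The gear is on the shaft, the cover is on both dowels the right way round, and I handed the job in at 14.95 s with the arm still pressing the cover down. No verdict was given.

- **Gear:** I took the left-most of the three. It stopped firmly on the shoulder at the expected height, with 17.7 N of push. The wrist picture showed it on the shaft and meshed with the pinion.
- **Cover:** I carried it with the big-hole end away from the motor. The last pictures showed it flush, with the big dowel inside its hole. The TCP was 30 mm higher than when the cover was gripped on the desk, as it should be for a closed cover. The TCP tilt was about 0.004 rad and it was not moving.
- **Push:** The wrist reads 19.3 N upward. After the spring and the cover's weight, I estimate about 14 N between cover and gearbox.
- **Side force:** About 7 to 9 N of sideways force remained at the wrist that I could not fully take out. It is carried by the dowels and did not shift the cover.
- **Not checked directly:** The slot end and the plunger were hidden from view, so I judged them only from the final height and the spring force. I did not photograph the bystanders at the end. The path stayed clear of them and no unexpected contact showed in the force readings.

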